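Press two glued clock plates in a toggle-clamp gluing jig

ROBOT

A 6-joint arm with a two-finger parallel gripper is mounted at the origin on the work surface. World frame = base frame: x ahead of the robot, y to its left, z up, the work surface at z = 0. Lengths are in m, angles in rad, forces in N, time in s.
With the tool pointing down it reaches from about 0.4 to 0.825 m from the base axis. Payload 7 kg.
Tool frame: the origin (TCP) lies at the very end of the fingers, on their centre line; the grasp point (between the pads) lies 19 mm behind it; z points along the fingers, y is the line along which they close (so a half turn about z gives the same grasp; the last joint's range is limited). The gripper opens to 85 mm and grips with 20 to 120 N. Pads are 22 mm wide; open, the fingers measure 114 mm over their backs; the gripper's body (76 mm by 85 mm) begins 54 mm behind the grasp point. The pads swing forward as they close: fully open they stand 13 mm farther back than shut.
Start: joints at [-0.815, 0.359, 0.012, 0, -1.224, -0.288], TCP at [0.304, -0.602, 0.231] pointing down, gripper open.
Joint ranges: [-3.07, 3.07], [-1.43, 2.12], [-1.02, 1.25], [-3.03, 1.67], [-3.05, -0], [-3.03, 3.03]. Speed limits (rad/s): [2.39, 2.39, 3.01, 3.14, 3.14, 3.14].

INTERFACE

Orientations are given as a unit quaternion [x, y, z, w].
In Python, from cell import * gives the robot as it stands. The module is installed in compiled form; this text tells all that it offers.
- The arm moves only by the tool drive_tool, never from a script. Its argument "moves" is one flat list of numbers, 5 for each row, row after row: the finger opening in cm, from 0 to 8.54, then the shift along the tool's x, y, z in cm, then the turn about the tool's z in degrees. A call has 1 to 12 rows; each row is the pose to reach, as a shift and turn from the pose commanded when the call began, along the tool's axes at that moment; what a row does not reach only later rows make up. A row lasts 1/10 s, in which the tool goes at most 50 mm and 8.59 degrees, less where a joint would pass 70% of its speed; a pose out of reach is approached as far as the arm can. A call with a gripper value outside its range is refused whole. The fingers move at their own pace and stop on an object; the grip force is fixed at half the most. Time passes only in rows, so rows that repeat a pose let the fingers close. It gives the time, the measured TCP pose, the force, the opening and the grip force at its end, in the units of the state.
- get_obs(): the state, without advancing time (a new reading comes with each control period).
- camera(name): name is "scene" or "top" or "wrist"; returns (picture, depth): 480x640x3 uint8, red, green, blue; 480x640 float32, m along the optical axis (not along the pixel's ray), 0 where there is no reading.
- camera_params(name): a dict with "fx", "fy", "cx", "cy" (pixels), "k1" (the pictures are not rectified: a ray, as slopes to the right and down, at radius r is drawn at 1 + k1 r^2 times it, then the intrinsics apply), "eye" and "rotation" of the camera in the world. Camera axes: x right, y up, looking along -z (the intrinsics and any distortion apply to the point x, -y, -z); pixel columns grow to the right and rows downward; lengths in m; the calibration is good to about 2 mm. A picture is of the moment at which its call begins: read the wrist's pose just before it. camera_params takes no time and is no camera call; for the wrist camera it gives the pose at the moment of the call.
- finish_job(): hands the job in; it is judged then, once.
The state is a dict: "time_s": time; "joints": joint angles; "joint_vel": joint speeds; "joint_efforts": joint torques, N m; "position": TCP position; "ee_rot": TCP orientation; "wrist_force": force on the tool from outside, world axes, zero at the start; "torque": the same for the moment, N m; "finger_gap": finger opening in m; "grasp_force": force on a finger pad.
Only numpy, scipy, OpenCV 4.12 (cv2) and the standard library are available. Lean on these libraries where they do the work, as an engineer would, in place of code of your own. Each camera call takes 0.05 s, during which the arm holds its last target. There are 200 camera calls.

TASK

Two clock plates with fresh instant glue between them lie one on the other in the gluing jig, not yet lined up: slide the black stop up until it has pushed both plates flush against the end fence. Then swing the red clamp handle over until it passes centre and locks down on the upper plate, leave it locked for at least three seconds while the glue grabs, and swing the handle back until the clamp is fully open. Leave the plates lined up against the fence and the stop up against them, and do not disturb the bottle, jar, gear and hoop round the jig.

Things in the scene. Friction and masses are not known exactly. Their poses are not given: they have to be found in the camera images.
- jig: gluing jig: plywood board 140 x 390, 12 thick, fixed to the table, its length across the robot's front. Origin on the table on the board's long centre line; board from y -207 to +183 in its frame, x across it, z up. From -y to +y: sliding stop on its T-track, nest between two white side rails (10 high, 83 apart), white end fence, steel toggle clamp. Plates lie home with their centres at jig y -30
- fence (a point): middle of the upper edge of the end fence's face, the face that looks back at the stop (jig -y); at jig y +20, 26 above the table. The fence stands 14 above the board and the plates are pushed flush against this face
- stop (a joint): position of the sliding stop along its track, m: 0 = fully drawn back, grows towards the fence (jig +y); it stays where it is left and slides against about 3 N of friction. It starts at 0 to 0.012. Both plates are flush between stop and fence at 0.050, where they block it (the track itself would end at 0.056)
- stop_grip (a point): point on the stop's upright black grip, 14 below its top, 56 above the table. The grip is 24 wide across the jig (jig x), 16 along it (jig y) and 44 tall, standing on a black block 36 wide whose top is 26 above the table. An aluminium pusher 70 wide, 15 high, leads it: its pushing face is 25 ahead (jig +y) of this point
- lower_plate: pale laser-cut MDF plate 80 (x) x 100 (y) x 6 thick with burnt dark edges, lying loose on the jig board between the rails, about 1.5 clearance each side. Origin at the centre of its underside; axes as the jig's. It starts 6 to 30 short of the fence
- upper_plate: dark brown plate, same size, lying loose on the lower plate; its top is 24 above the table. Origin at the centre of its underside; axes as the jig's. It starts 6 to 30 short of the fence, independently of the lower plate
- clamp_handle (a joint): angle of the red handle, rad: 0 = clamp fully open (handle leaning 56 degrees from upright away from the plates, to jig +y); grows as it swings up and over towards the plates. Near 0.88 the rubber foot meets the plate, 1.06 is dead centre, 1.117 the locked stop (8 degrees past upright, to jig -y). Starts at 0; stays where left; passing centre or unlocking takes under 10 N at the grip
- handle_hinge (a point): the handle's hinge axis (parallel to jig x), at jig y +111, 36 above the table; it does not move with the handle
- handle_grip (a point): point on the centre line of the red grip, 92 from the hinge. The grip is a flat-sided bar, 16 wide along jig x, 22 the other way, reaching from 52 to 126 from the hinge; it can be pinched from above with the fingers closing along jig x and then turns between them (lightly held, it may lag some 10 degrees behind them) as it swings in an arc about the hinge
- clamp_foot: black rubber foot, diameter 16, on a springy spindle at the end of the clamp arm; origin at the centre of its underside. The steel arm, 82 long, hinges 59 nearer the plates than the handle, 56 above the table, and stands up about 73 degrees when open; the foot comes down on the middle of the upper plate and presses it with about 8 N when locked
- glue: closed white glue bottle, diameter 60, 130 high, standing off the end of the jig on the stop's side; bystander; origin at the centre of its underside
- jar: small closed jar with a red cap, diameter 42, 50 high, bystander on the side of the jig away from the robot; origin at the centre of its underside
- gear: loose laser-cut wooden gear, diameter 68, 6 thick, lying flat, bystander on the side of the jig away from the robot; origin at the centre of its underside
- hoop: loose laser-cut wooden hoop, outer diameter 90, 6 thick, lying flat, bystander on the robot's side of the jig; origin at the centre of its underside
Not all that is in view belongs to the job. What is shaped like the lower_plate but purple or yellow is not meant. Leave any green look-alike of the upper_plate alone.

How it is judged:
On the way, in this order (a step that is already met when the one before it is completed fails the run):
1. the stop has been slid up and both plates are flush against the end fence (within 3 mm) (y of each of lower_plate, upper_plate in the frame of jig above -0.033 m and value of joint stop above 0.046 m), for 0.2 s.
2. the clamp is locked past centre, pressing on the flush plates (over 3 N), and stays so for three seconds (y of each of lower_plate, upper_plate in the frame of jig above -0.033 m and value of joint clamp_handle above 1.08 rad and contact force between clamp_foot and upper_plate above 3 N), for 3 s.
At the end, for the whole second after the job is handed in: The handle is back within 0.2 rad of fully open and still; both plates lie at rest, the upper flat on the lower and lined up with it (centres within 4 mm, edges within 3 degrees), both within 3 mm of the end fence; the stop is up against them (within 4 mm) (all of step 1 and value of joint clamp_handle below 0.2 rad and horizontal distance between lower_plate and upper_plate below 0.004 m and angle between the x axis of lower_plate and the x axis of upper_plate, either way round below 0.05 rad and height (world z) of lower_plate below 0.016 m and height (world z) of upper_plate below 0.022 m and linear speed of each of lower_plate, upper_plate below 0.02 m/s and velocity of joint clamp_handle below 0.1 rad/s); the robot touches nothing.
It fails at once if the glue is pushed more than 3 cm or tipped over (distance of glue from where it was at the start of the episode above 0.03 m or angle between glue's own z axis and vertical above 0.5 rad).
It fails at once if the jar is pushed more than 3 cm or tipped over (distance of jar from where it was at the start of the episode above 0.03 m or angle between jar's own z axis and vertical above 0.5 rad).
It fails at once if the gear is pushed more than 3 cm or tipped over (distance of gear from where it was at the start of the episode above 0.03 m or angle between gear's own z axis and vertical above 0.5 rad).
It fails at once if the hoop is pushed more than 3 cm or tipped over (distance of hoop from where it was at the start of the episode above 0.03 m or angle between hoop's own z axis and vertical above 0.5 rad).
It also fails if it takes over 58 s, if anything falls off the work surface, if the arm or the gripper's body presses on something with over 40 N, if the wrist force passes 120 N, or if a joint passes its speed limit or range.

## Working session

There is one attempt and no reset: what is moved stays moved. The work goes in short steps, Python scripts to look and compute and a tool call to move; the robot and the scene stay as the last step left them, time stands still between calls to the robot, and variables do not carry over. Pictures are saved under pics/ and viewed, at most 10 in all, crops included, and the job is handed in when it is done.

Besides the shell and the picture viewer there is one more tool, called after "Emit:" as a command line: name --argument value ..., lists and objects as JSON in quotes. drive_tool: Moves the arm, as the interface text tells. Its arguments: {"type":"object","properties":{"moves":{"type":"array","items":{"type":"number"}}},"required":["moves"]}

```bash
mkdir -p pics; cat > h.py <<'E'
from cell import *
import numpy as np, cv2
def ray(name,u,v,P=None):
    P=P or camera_params(name)
    x=(u-P["cx"])/P["fx"];y=(v-P["cy"])/P["fy"]
    rd=np.hypot(x,y);r=rd
    for _ in range(20): r=rd/(1+P["k1"]*r*r)
    s=r/rd if rd>0 else 1
    d=np.array(P["rotation"]).reshape(3,3)@np.array([x*s,-y*s,-1.])
    return np.array(P["eye"]),d
def onz(name,u,v,z,P=None):
    e,d=ray(name,u,v,P); return e+d*(z-e[2])/d[2]
E
python3 - <<'E'
from h import *
o=get_obs();print(o["time_s"],o["position"],o["ee_rot"])
for n in("scene","top"):
    im,d=camera(n);cv2.imwrite(f"pics/{n}0.png",im[:,:,::-1]);np.save(n+"d.npy",d)
    print(n,camera_params(n))
E
```

```text
0.0 [ 0.30415061 -0.60206174  0.23038223] [-2.31721226e-01  9.72781895e-01  7.75216979e-04 -2.39794041e-04]
scene {'fx': 548.826208583711, 'fy': 548.826208583711, 'cx': 313.3697026766108, 'cy': 239.5320128350033, 'k1': -0.015278117823102242, 'eye': array([ 1.26629052, -0.07439558,  1.01119446]), 'rotation': array([0.24164621, 0.22560334, 0.62555927, 0.70667238])}
top {'fx': 457.6849131801696, 'fy': 457.6849131801696, 'cx': 321.37072589793945, 'cy': 242.98582776679763, 'k1': -0.01223619836332219, 'eye': array([ 0.49152144, -0.01871128,  1.02604169]), 'rotation': array([-0.02533352,  0.00604081,  0.71385165, -0.6998125 ])}
```

View pics/top0.png

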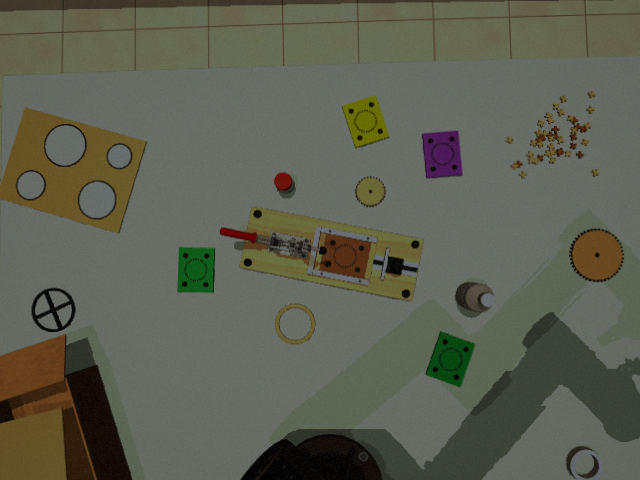

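View pics/scene0.png

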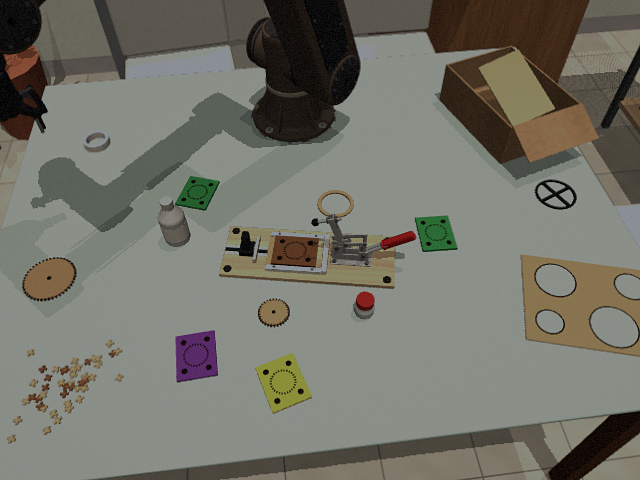

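The top view shows the jig with its fence and clamp to the left (world +y), the stop grip near (394,265), the red handle near (238,235), the feet near (257,213), (418,243), (405,293), (247,266). The glue bottle is to the right at (475,297).

```bash
sed -i 's/^import numpy.*/import numpy as np, cv2\nfrom scipy.spatial.transform import Rotation as R/; s/np.array(P\["rotation"\]).reshape(3,3)/R.from_quat(P["rotation"]).as_matrix()/' h.py
python3 - <<'E'
from h import *
im=cv2.imread("pics/top0.png");hsv=cv2.cvtColor(im,cv2.COLOR_BGR2HSV)
c=im[195:310,210:440];cv2.imwrite("pics/c.png",cv2.resize(c,None,fx=3.4,fy=3.4,interpolation=cv2.INTER_CUBIC))
m=cv2.inRange(hsv,(18,60,90),(35,255,255));m[:200]=0;m[304:]=0;m[:,:236]=0;m[:,428:]=0
m=cv2.morphologyEx(m,cv2.MORPH_OPEN,np.ones((3,3)))
pts=cv2.findNonZero(m)
w=np.array([onz("top",u+.0,v,0.012)[:2] for u,v in pts[:,0]],np.float32)
r=cv2.minAreaRect(w);print(r, cv2.boxPoints(r))
g=cv2.inRange(hsv,(0,0,0),(180,255,45))
n,_,st,ce=cv2.connectedComponentsWithStats(g[195:310,210:440])
for s,k in zip(st,ce):
    if 15<s[4]<2000: print(s,k+[210,195],onz("top",*(k+[210,195]),0.012))
r=cv2.inRange(hsv,(0,180,80),(5,255,255))
n,_,st,ce=cv2.connectedComponentsWithStats(r)
for s,k in zip(st,ce):
    if 15<s[4]<2000: print("red",s,k)
d=np.load("topd.npy");print(d[258:272,380:412:2])
E
```

```text
Traceback (most recent call last):
  File "h.py", line 13, in onz
    e,d=ray(name,u,v,P); return e+d*(z-e[2])/d[2]
        ~~~^^^^^^^^^^^^
  File "h.py", line 5, in ray
    P=P or camera_params(name)
           ~~~~~~~~~~~~~^^^^^^
ValueError: time passes only in moves, steps and waits
```

View pics/c.png

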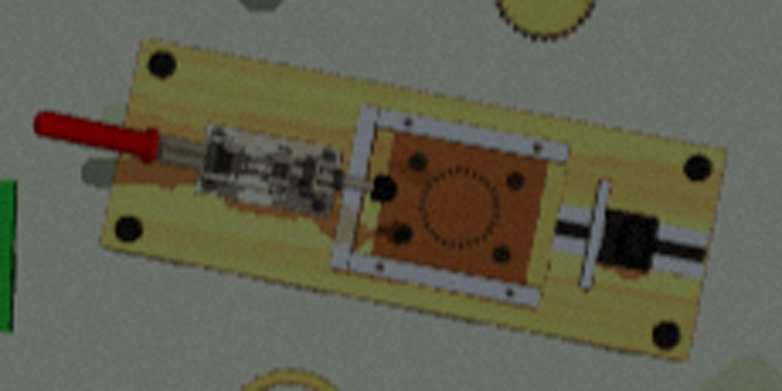

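The crop (scale 3.4, offset 210,195) shows the board corners near (142,40), (726,150), (688,360), (102,246). The aluminium pusher is at x≈597, the grip and block at (630,240), the fence at x≈357, and the handle runs from (40,123) to (152,146).

```bash

python3 - <<'E'
from h import *
P=camera_params("top")
import json;json.dump({k:(v.tolist() if hasattr(v,'tolist') else v) for k,v in P.items()},open("top.json","w"))
im=cv2.imread("pics/top0.png");hsv=cv2.cvtColor(im,cv2.COLOR_BGR2HSV)
m=cv2.inRange(hsv,(15,60,70),(38,255,255));m[:200]=0;m[302:]=0;m[:,:236]=0;m[:,428:]=0
m=cv2.morphologyEx(m,cv2.MORPH_OPEN,np.ones((3,3)))
pts=cv2.findNonZero(m)
w=np.array([onz("top",u,v,0.012,P)[:2] for u,v in pts[:,0]],np.float32)
r=cv2.minAreaRect(w);print(r, cv2.boxPoints(r).tolist())
for c in [(142,40),(726,150),(688,360),(102,246)]: print("corner",onz("top",210+c[0]/3.4,195+c[1]/3.4,.012,P))
g=cv2.inRange(hsv,(0,0,0),(180,255,50))
n,_,st,ce=cv2.connectedComponentsWithStats(g[195:310,210:440])
for s,k in zip(st,ce):
    if 15<s[4]<2000: print(s,(k+[210,195]).round(1),onz("top",*(k+[210,195]),0.012,P).round(4))
r=cv2.inRange(hsv,(0,180,80),(5,255,255))
n,_,st,ce=cv2.connectedComponentsWithStats(r)
for s,k in zip(st,ce):
    if 15<s[4]<2000: print("red",s,k)
d=np.load("topd.npy");print(P["eye"][2]-d[258:274:2,384:410:2].round(3))
E
```

```text
((0.5460718274116516, -0.018601655960083008), (0.38994163274765015, 0.20664295554161072), 77.91580963134766) [[0.40422293543815613, -0.18762189149856567], [0.606286883354187, -0.23088234663009644], [0.6879206895828247, 0.15041857957839966], [0.4858567714691162, 0.19367903470993042]]
corner [0.62109959 0.16268656 0.012     ]
corner [ 0.54075965 -0.21714303  0.012     ]
corner [ 0.40551715 -0.18882161  0.012     ]
corner [0.48627488 0.19068513 0.012     ]
[43 15  9  8 47] [257.2 213.5] [0.6057 0.1506 0.012 ]
[60 42 16 10 89] [275.6 241.8] [0.5415 0.1104 0.012 ]
[120  45   6   5  22] [332.3 242.2] [ 0.5381 -0.0157  0.012 ]
[85 46 11 17 76] [300.1 248.8] [0.5249 0.0559 0.012 ]
[201  46   8   7  47] [414.8 244. ] [ 0.5303 -0.1977  0.012 ]
[80 48  5  5 20] [292.  244.6] [0.5347 0.074  0.012 ]
[97 50  4  6 19] [308.7 247.3] [0.5278 0.0368 0.012 ]
[109  51   8   9  50] [322.5 250.2] [0.5207 0.0064 0.012 ]
[149  51   5   5  21] [361. 248.] [ 0.5239 -0.0789  0.012 ]
[175  61  33  19 309] [397.1 265.9] [ 0.4828 -0.1575  0.012 ]
[34 64  8  7 48] [247.2 262. ] [0.4979 0.1743 0.012 ]
[111  65  10 
[... 895 characters left out ...]
4904169 0.07204169
  0.07404167 0.07304168 0.07404167 0.03404171 0.01804167 0.02104169
  0.01804167]
 [0.03404171 0.0300417  0.03204167 0.03104168 0.05704171 0.07404167
  0.07704169 0.0760417  0.07304168 0.0300417  0.01804167 0.01804167
  0.02204174]
 [0.03404171 0.02604169 0.03404171 0.03404171 0.06004167 0.0760417
  0.07504171 0.07404167 0.0760417  0.02104169 0.0160417  0.01704175
  0.02304167]
 [0.03304172 0.0300417  0.0300417  0.03304172 0.03504169 0.07204169
  0.07504171 0.07704169 0.03404171 0.01904172 0.01704175 0.02104169
  0.01904172]
 [0.03304172 0.01804167 0.01704175 0.03104168 0.03404171 0.03204167
  0.03504169 0.03104168 0.03204167 1.02604169 0.01904172 0.02004165
  0.02104169]]
```

```bash
cat >> h.py <<'E'
J0=np.array([.516,-.001]);A=np.radians(-12.1)
JX=np.array([np.cos(A),np.sin(A)]);JY=np.array([-np.sin(A),np.cos(A)])
def jw(x,y,z): return np.r_[J0+x*JX+y*JY,z]
def wj(p): d=np.asarray(p)[:2]-J0; return np.r_[d@JX,d@JY,p[2]]
def rel(p):
    o=get_obs();M=R.from_quat(o["ee_rot"]).as_matrix();s=M.T@(np.asarray(p)-o["position"])*100
    c=M.T@np.r_[-JX,0];print("shift cm",s.round(2),"turn",np.degrees(np.arctan2(c[1],c[0])).round(1)-90)
E
python3 - <<'E'
from h import *
import json
P=json.load(open("top.json"));P={k:np.array(v) if isinstance(v,list) else v for k,v in P.items()}
d=P["eye"][2]-np.load("topd.npy")
vs,us=np.nonzero((d>.064)&(d<.082));k=(abs(us-397)<12)&(abs(vs-266)<12);us,vs=us[k],vs[k]
w=np.array([onz("top",u,v,.07,P) for u,v in zip(us,vs)]);r=cv2.minAreaRect(w[:,:2].astype(np.float32))
print(len(us),us.mean(),vs.mean(),r,wj(w.mean(0)))
for c,z in [((357,188),.026),((365,108),.026),((340,268),.026),((40,123),.11),((152,146),.07)]:
    print(c,wj(onz("top",210+c[0]/3.4,195+c[1]/3.4,z,P)))
g=np.r_[w.mean(0)[:2],.2];rel(g)
print(wj(onz("top",475,297,.0,P)))
E
```

```text
89 396.91011235955057 264.7977528089888 ((0.48624929785728455, -0.14939017593860626), (0.016570888459682465, 0.022888820618391037), 88.46989440917969) [ 0.00139202 -0.15125865  0.07      ]
(357, 188) [-0.00051082  0.02382653  0.026     ]
(365, 108) [0.05110583 0.02863138 0.026     ]
(340, 268) [-0.05301914  0.02471975  0.026     ]
(40, 123) [-7.22244006e-05  2.12372684e-01  1.10000000e-01]
(152, 146) [1.22470660e-05 1.51274779e-01 7.00000000e-02]
shift cm [-36.62  32.24   3.09] turn -51.1
[-0.03422796 -0.34315325  0.        ]
```

Emit:
drive_tool --moves '[6, -4, 3.5, 0, -5, 6, -8, 7, 0, -10, 6, -12, 10.5, 0, -15, 6, -16, 14, 0, -20, 6, -20, 17.5, 0, -25, 6, -24, 21, 0, -30, 6, -28, 24.5, 0, -36, 6, -32, 28, 1, -42, 6, -35, 31, 2, -48, 6, -36.6, 32.2, 3, -51.1, 6, -36.6, 32.2, 3, -51.1, 6, -36.6, 32.2, 3, -51.1]'

```text
time_s: 1.3
position: [0.4857, -0.1491, 0.2008]
ee_rot: [-0.629, 0.777, 0.0, -0.001]
wrist_force: [0.1, -0.4, 0.0]
finger_gap: 0.0601
grasp_force: 0.0
```

```bash
python3 - <<'E'
from h import *
o=get_obs();print(o["time_s"],wj(o["position"]),o["joints"].round(2) if hasattr(o["joints"],'round') else o["joints"])
P=camera_params("wrist");im,d=camera("wrist");cv2.imwrite("pics/w1.png",im[:,:,::-1])
np.savez("w1.npz",d=d,**P);print(P)
rel(jw(0.001,-.151,.038))
E
```

```text
1.3 [ 0.00145508 -0.15120413  0.20082923] [ 0.09  0.11 -0.39 -0.   -1.07 -0.3 ]
{'fx': 340.1694148941542, 'fy': 340.1694148941542, 'cx': 320.72064106080086, 'cy': 241.2486533594894, 'k1': -0.04296369480309007, 'eye': array([ 0.47056284, -0.22324315,  0.34452329]), 'rotation': array([-0.01424008, -0.14813451,  0.98347366,  0.10311615])}
shift cm [-0.11  0.05 16.32] turn 0.0
```

View pics/w1.png

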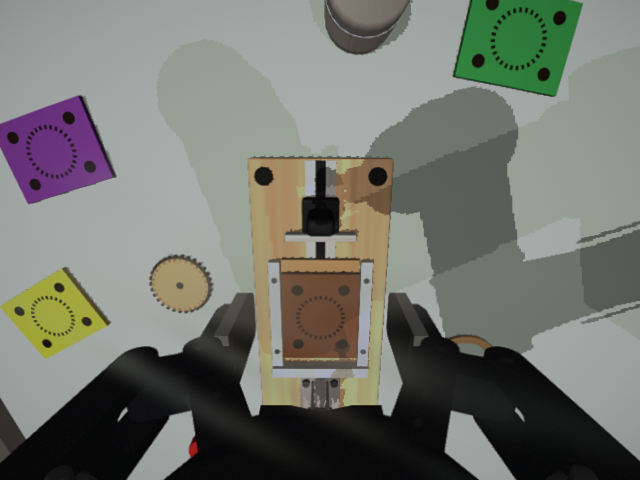

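The wrist view shows the jig squarely aligned: board edges at columns 248 and 393 (row 157), grip top near (320,218), fence at row 372, and the bottle out of the way at (365,20).

```bash
python3 - <<'E'
from h import *
P=dict(np.load("w1.npz"));d=P.pop("d")
for n,u,v,z in [("board -y L",248,157,.012),("board -y R",393,157,.012),("foot",264,176,.013),("foot",377,176,.013),("fence top",320,367,.026),("rail",272,262,.022),("rail",372,262,.022)]:
    print(n,wj(onz("wrist",u,v,z,P)).round(4))
M=R.from_quat(P["rotation"]).as_matrix()
def pt(u,v):
    e,dr=ray("w",u,v,P); return e+dr*d[v,u]
w=[]
for v in range(195,240):
    for u in range(295,345):
        if d[v,u]>0:
            p=wj(pt(u,v))
            if .062<p[2]<.08: w.append(p)
w=np.array(w);print(len(w),w.mean(0),np.percentile(w,[2,98],axis=0))
E
```

```text
board -y L [ 0.0706 -0.2084  0.012 ]
board -y R [-0.0678 -0.2087  0.012 ]
foot [ 0.056  -0.1905  0.013 ]
foot [-0.0531 -0.1908  0.013 ]
fence top [0.0015 0.0177 0.026 ]
rail [ 0.0503 -0.1055  0.022 ]
rail [-0.0509 -0.1056  0.022 ]
542 [ 0.00192667 -0.15505424  0.06980219] [[-0.00930784 -0.16170753  0.06295036]
 [ 0.01362155 -0.14681156  0.07226467]]
```

Emit:
drive_tool --moves '[6, 0, 0, 5, 0, 6, 0, 0, 10, 0, 6, 0, 0, 14, 0, 6, 0, 0, 16.3, 0, 0, 0, 0, 16.3, 0, 0, 0, 0, 16.3, 0, 0, 0, 0, 16.3, 0, 0, 0, 0, 16.3, 0, 0, 0, 0, 16.3, 0, 0, 0, 0, 16.3, 0]'

```text
time_s: 2.35
position: [0.486, -0.1504, 0.0398]
ee_rot: [-0.629, 0.778, -0.001, 0.0]
wrist_force: [-4.2, -2.4, 8.1]
finger_gap: 0.0232
grasp_force: 61.0
```

Emit:
drive_tool --moves '[0, -0.5, 0, 0, 0, 0, -1, 0, 0, 0, 0, -1.5, 0, 0, 0, 0, -2, 0, 0, 0, 0, -2.5, 0, 0, 0, 0, -3, 0, 0, 0, 0, -3.5, 0, 0, 0, 0, -4, 0, 0, 0, 0, -4.3, 0, 0, 0, 0, -4.3, 0, 0, 0]'

```text
time_s: 3.35
position: [0.4952, -0.1078, 0.0399]
ee_rot: [-0.629, 0.778, -0.0, 0.001]
wrist_force: [-4.2, 0.6, 8.8]
finger_gap: 0.0227
grasp_force: 61.0
```

Emit:
drive_tool --moves '[0, -0.1, 0, 0, 0, 0, -0.2, 0, 0, 0, 0, -0.3, 0, 0, 0, 0, -0.3, 0, 0, 0]'

```text
time_s: 3.75
position: [0.4958, -0.1053, 0.0398]
ee_rot: [-0.629, 0.778, -0.001, 0.0]
wrist_force: [-4.5, -2.0, 7.7]
finger_gap: 0.0233
grasp_force: 61.0
```

Emit:
drive_tool --moves '[0, -0.1, 0, 0, 0, 0, -0.2, 0, 0, 0, 0, -0.2, 0, 0, 0]'

```text
time_s: 4.05
position: [0.4962, -0.1034, 0.0398]
ee_rot: [-0.629, 0.778, -0.001, 0.0]
wrist_force: [-4.5, -2.3, 7.7]
finger_gap: 0.023
grasp_force: 61.1
```

Emit:
drive_tool --moves '[0, -0.1, 0, 0, 0, 0, -0.2, 0, 0, 0, 0, -0.2, 0, 0, 0]'

```text
time_s: 4.35
position: [0.4962, -0.1032, 0.0399]
ee_rot: [-0.629, 0.778, -0.001, -0.001]
wrist_force: [-3.0, -16.2, 6.2]
finger_gap: 0.023
grasp_force: 60.8
```

Emit:
drive_tool --moves '[0, 0.15, 0, 0, 0, 0, 0.15, 0, 0, 0, 5, 0.15, 0, 0, 0, 5, 0.15, 0, 0, 0, 5, 0.15, 0, 0, 0, 5, 0.15, 0, -4, 0, 5, 0.15, 0, -9, 0, 5, 0.15, 0, -14, 0, 5, 0.15, 0, -16, 0, 5, 0.15, 0, -16, 0]'

```text
time_s: 5.35
position: [0.4984, -0.1023, 0.2024]
ee_rot: [-0.629, 0.777, -0.002, 0.003]
wrist_force: [-0.1, 0.5, -1.4]
finger_gap: 0.0499
grasp_force: 0.0
```

```bash
python3 - <<'E'
from h import *
o=get_obs();print(o["time_s"],wj(o["position"]))
P=camera_params("wrist");im,d=camera("wrist");cv2.imwrite("pics/w2.png",cv2.resize(im[200:400,230:410,::-1],None,fx=3,fy=3,interpolation=cv2.INTER_CUBIC))
np.savez("w2.npz",d=d,**P)
rel(jw(0.001,.188,.2)) 
E
```

```text
5.35 [ 0.00396869 -0.10270283  0.20240585]
shift cm [-29.09   0.16   0.06] turn 0.0
```

View pics/w2.png

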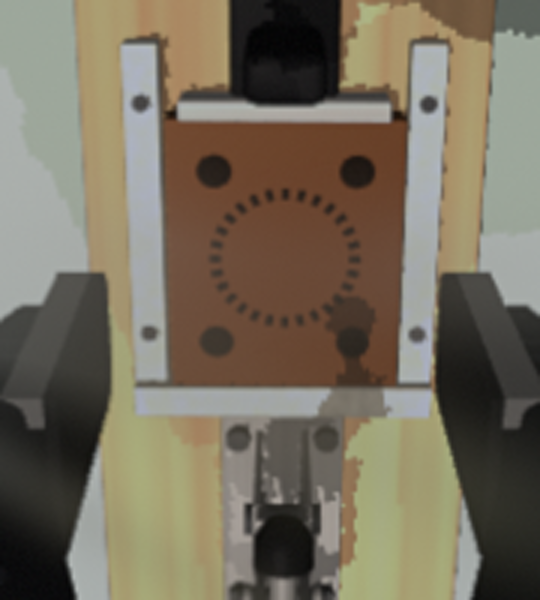

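Both plates now lie flush between the pusher (crop row 120) and the fence (crop row 387), with no gap. The upper plate is square and the clamp foot sits clear behind the fence. On to the handle.

Emit:
drive_tool --moves '[5, -4, 0.1, 0, 0, 5, -8.5, 0.1, 0, 0, 5, -13, 0.1, 0, 0, 5, -17.5, 0.1, 0, 0, 5, -22, 0.1, 0, 0, 5, -26, 0.1, 0, 0, 5, -28.5, 0.1, 0, 0, 5, -29.1, 0.1, 0, 0, 5, -29.1, 0.1, 0, 0, 5, -29.1, 0.1, 0, 0]'

```text
time_s: 6.4
position: [0.5554, 0.1814, 0.1973]
ee_rot: [-0.629, 0.778, 0.0, -0.001]
wrist_force: [-0.6, 0.7, 0.1]
finger_gap: 0.0503
grasp_force: 0.0
```

```bash
python3 - <<'E'
from h import *
o=get_obs();print(o["time_s"],wj(o["position"]))
P=camera_params("wrist");im,d=camera("wrist");cv2.imwrite("pics/w3.png",im[:,:,::-1])
np.savez("w3.npz",d=d,**P)
hsv=cv2.cvtColor(im,cv2.COLOR_RGB2HSV);m=cv2.inRange(hsv,(0,150,50),(6,255,255))|cv2.inRange(hsv,(174,150,50),(180,255,255))
n,_,st,ce=cv2.connectedComponentsWithStats(m)
lab=_
for i in range(1,n):
    if st[i,4]>150:
        vs,us=np.nonzero((lab==i)&(d>0));w=[]
        for u,v in zip(us,vs):
            e,dr=ray("w",u,v,P);w.append(wj(e+dr*d[v,u]))
        w=np.array(w);print(st[i],np.percentile(w,[3,50,97],axis=0).round(4).tolist(),np.polyfit(w[:,1],w[:,2],1))
rel(jw(.001,.187,.068))
E
```

```text
6.4 [0.00027488 0.18658865 0.19734327]
[ 138  125   45   46 1599] [[0.1177, 0.1023, 0.0494], [0.1336, 0.1182, 0.0508], [0.15, 0.1345, 0.0522]] [0.00584192 0.05013793]
[ 305  185   27   94 1772] [[-0.0047, 0.1489, 0.0739], [0.0022, 0.177, 0.0947], [0.0091, 0.205, 0.1136]] [ 0.68794641 -0.02741879]
shift cm [-0.07 -0.07 12.97] turn 0.0
```

View pics/w3.png

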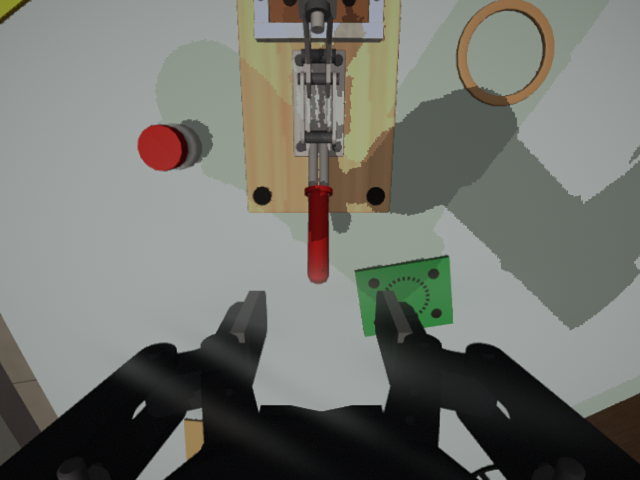

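The red handle runs straight down the image from (318,190) to (318,280), centred between the open fingers. Its measured surface agrees with the expected open pose.

Emit:
drive_tool --moves '[5, 0, -0.15, 4, 0, 5, 0, -0.15, 8, 0, 5, 0, -0.15, 11, 0, 5, 0, -0.15, 12.9, 0, 5, 0, -0.15, 12.9, 0, 0, 0, -0.15, 12.9, 0, 0, 0, -0.15, 12.9, 0, 0, 0, -0.15, 12.9, 0, 0, 0, -0.15, 12.9, 0, 0, 0, -0.15, 12.9, 0, 0, 0, -0.15, 12.9, 0]'

```text
time_s: 7.55
position: [0.5578, 0.1821, 0.0711]
ee_rot: [-0.629, 0.778, -0.0, 0.001]
wrist_force: [-3.4, 0.5, 6.8]
finger_gap: 0.0152
grasp_force: 59.0
```

```bash
python3 - <<'E'
from h import *
o=get_obs();p=wj(o["position"]);print(o["time_s"],p,o["wrist_force"])
y0,z0=p[1]-.111,p[2]+.019-.036
r=np.hypot(y0,z0);a0=np.arctan2(y0,z0);print(r,np.degrees(a0))
for a in np.radians(np.r_[51:-12:-5,-8,-9,-10]): print(np.degrees(a).round(), ((y0-r*np.sin(a))*-100).round(2), (-(r*np.cos(a)-z0)*100).round(2))
E
```

```text
7.55 [0.00245998 0.18782403 0.07110094] [-3.43278134  0.47636522  6.79817958]
0.09396192835290468 54.846068100684136
51.0 -0.38 -0.5
46.0 -0.92 -1.12
41.0 -1.52 -1.68
36.0 -2.16 -2.19
31.0 -2.84 -2.64
26.0 -3.56 -3.04
21.0 -4.32 -3.36
16.0 -5.09 -3.62
11.0 -5.89 -3.81
6.0 -6.7 -3.93
1.0 -7.52 -3.98
-4.0 -8.34 -3.96
-9.0 -9.15 -3.87
-8.0 -8.99 -3.89
-9.0 -9.15 -3.87
-10.0 -9.31 -3.84
```

Emit:
drive_tool --moves '[0, 0.4, 0, -0.5, 0, 0, 0.9, 0, -1.1, 0, 0, 1.5, 0, -1.7, 0, 0, 2.2, 0, -2.2, 0, 0, 2.8, 0, -2.6, 0, 0, 3.6, 0, -3.0, 0, 0, 4.3, 0, -3.4, 0, 0, 5.1, 0, -3.6, 0, 0, 5.5, 0, -3.7, 0, 0, 5.5, 0, -3.7, 0]'

```text
time_s: 8.55
position: [0.546, 0.1276, 0.1073]
ee_rot: [-0.628, 0.778, -0.0, 0.001]
wrist_force: [-3.0, 3.7, 2.2]
finger_gap: 0.0152
grasp_force: 61.0
```

Emit:
drive_tool --moves '[0, 0.4, 0, -0.1, 0, 0, 0.8, 0, -0.2, 0, 0, 1.2, 0, -0.23, 0, 0, 1.6, 0, -0.26, 0, 0, 2.0, 0, -0.28, 0, 0, 2.4, 0, -0.28, 0, 0, 2.8, 0, -0.26, 0, 0, 3.1, 0, -0.24, 0, 0, 3.4, 0, -0.2, 0, 0, 3.6, 0, -0.18, 0, 0, 3.6, 0, -0.18, 0]'

```text
time_s: 9.65
position: [0.5386, 0.0935, 0.1086]
ee_rot: [-0.629, 0.778, 0.0, 0.001]
wrist_force: [-1.3, 7.1, -1.4]
finger_gap: 0.0153
grasp_force: 60.2
```

Emit:
drive_tool --moves '[0, 0.15, 0, 0, 0, 0, 0.3, 0, 0, 0, 0, 0.3, 0, 0, 0]'

```text
time_s: 9.95
position: [0.5379, 0.0904, 0.1082]
ee_rot: [-0.629, 0.778, 0.0, 0.0]
wrist_force: [0.2, 5.8, -5.2]
finger_gap: 0.0149
grasp_force: 59.5
```

```bash
python3 - <<'E'
from h import *
o=get_obs();p=wj(o["position"]);print(o["time_s"],p,o["wrist_force"])
im,d=camera("scene");cv2.imwrite("pics/s4.png",cv2.resize(im[170:310,200:430,::-1],None,fx=3.4,fy=3.4,interpolation=cv2.INTER_CUBIC))
E
```

```text
9.95 [0.00225953 0.09396277 0.10816812] [ 0.200751    5.77096404 -5.24039998]
```

View pics/s4.png

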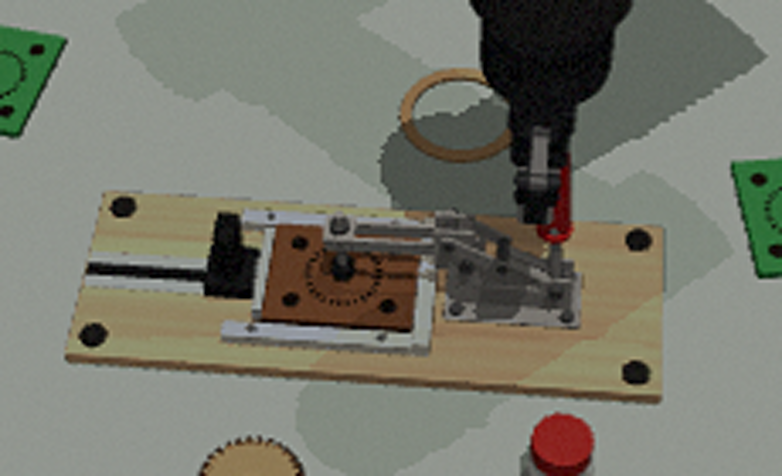

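The foot is down on the middle of the plate, but the red handle (crop 555,235 to 567,160) leans behind the fingers (538,190), so it may be lagging. I'll measure its angle.

```bash
cat > ang.py <<'E'
from h import *
def handle(save=None):
    P=camera_params("scene");im,_=camera("scene")
    if save: cv2.imwrite(save,cv2.resize(im[170:310,270:430,::-1],None,fx=4,fy=4,interpolation=cv2.INTER_CUBIC))
    hsv=cv2.cvtColor(im,cv2.COLOR_RGB2HSV);m=cv2.inRange(hsv,(0,150,40),(6,255,255))|cv2.inRange(hsv,(174,150,40),(180,255,255))
    m[:195]=0;m[285:]=0;m[:,:330]=0;m[:,430:]=0
    vs,us=np.nonzero(m);q=[]
    n=np.r_[JX,0];p0=jw(.0095,0,0)
    for u,v in zip(us,vs):
        e,dr=ray("s",u,v,P);w=wj(e+dr*((p0-e)@n)/(dr@n));q.append(w[1:])
    q=np.array(q);c=q.mean(0);dv=np.linalg.svd(q-c)[2][0];dv*=np.sign(dv[1])
    print(len(q),"mid",c,"ext",q.min(0),q.max(0),"axis deg",np.degrees(np.arctan2(*dv)),"hinge ray deg",np.degrees(np.arctan2(c[0]-.111,c[1]-.036)))
E
python3 -c "
from ang import *
handle('pics/s5.png')"
```

```text
99 mid [0.10723704 0.1126019 ] ext [0.09518847 0.08462134] [0.11651908 0.16084043] axis deg 3.582822846920614 hinge ray deg -2.8123118108436476
```

View pics/s5.png

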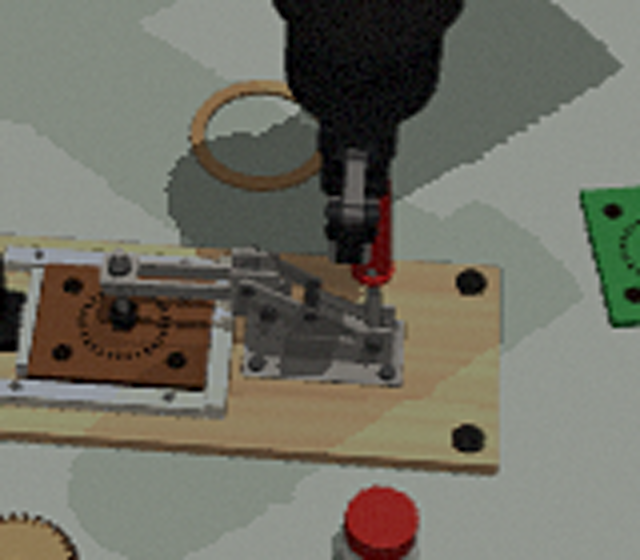

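Emit:
drive_tool --moves '[0, 0.2, 0, 0.02, 0, 0, 0.4, 0, 0.04, 0, 0, 0.5, 0, 0.06, 0, 0, 0.5, 0, 0.06, 0]'

```text
time_s: 10.45
position: [0.5367, 0.0849, 0.1073]
ee_rot: [-0.629, 0.778, -0.0, -0.0]
wrist_force: [1.2, 3.3, -7.9]
finger_gap: 0.0156
grasp_force: 59.3
```

```bash
cat >> ang.py <<'E'
def edge():
    P=camera_params("scene");im,_=camera("scene")
    hsv=cv2.cvtColor(im,cv2.COLOR_RGB2HSV);m=cv2.inRange(hsv,(0,150,40),(6,255,255))|cv2.inRange(hsv,(174,150,40),(180,255,255))
    m[:195]=0;m[285:]=0;m[:,:330]=0;m[:,430:]=0
    q=[];n=np.r_[JX,0];p0=jw(.0095,0,0)
    for v in range(195,285):
        us=np.nonzero(m[v])[0]
        if len(us):
            r=[]
            for u in (us[0],us[-1]):
                e,dr=ray("s",u,v,P);w=wj(e+dr*((p0-e)@n)/(dr@n));r+=[w[1],w[2]]
            q.append([v]+r)
    q=np.array(q);print(q.round(4)[:, [0,1,3,4]])
    k=q[:,4]>.092;print("right edge deg",np.degrees(np.arctan(np.polyfit(q[k,4],q[k,3],1)[0])))
    print("force",get_obs()["wrist_force"],wj(get_obs()["position"]))
E
python3 -c "
from ang import *
edge()"
```

```text
[[2.190e+02 1.008e-01 1.048e-01 1.572e-01]
 [2.200e+02 1.009e-01 1.050e-01 1.540e-01]
 [2.210e+02 1.011e-01 1.052e-01 1.509e-01]
 [2.220e+02 1.012e-01 1.053e-01 1.477e-01]
 [2.230e+02 1.014e-01 1.055e-01 1.446e-01]
 [2.240e+02 1.016e-01 1.057e-01 1.414e-01]
 [2.250e+02 1.018e-01 1.059e-01 1.382e-01]
 [2.260e+02 9.990e-02 1.061e-01 1.350e-01]
 [2.270e+02 1.021e-01 1.062e-01 1.317e-01]
 [2.280e+02 1.023e-01 1.085e-01 1.287e-01]
 [2.290e+02 1.003e-01 1.066e-01 1.253e-01]
 [2.300e+02 1.005e-01 1.089e-01 1.222e-01]
 [2.310e+02 9.860e-02 1.090e-01 1.189e-01]
 [2.320e+02 9.880e-02 1.092e-01 1.156e-01]
 [2.330e+02 9.890e-02 1.094e-01 1.123e-01]
 [2.340e+02 9.910e-02 1.096e-01 1.090e-01]
 [2.350e+02 9.930e-02 1.098e-01 1.056e-01]
 [2.360e+02 9.310e-02 1.121e-01 1.025e-01]
 [2.370e+02 9.320e-02 1.123e-01 9.910e-02]
 [2.380e+02 9.120e-02 1.125e-01 9.570e-02]
 [2.390e+02 9.350e-02 1.106e-01 9.210e-02]
 [2.400e+02 9.580e-02 1.086e-01 8.850e-02]
 [2.410e+02 1.003e-01 1.045e-01 8.460e-02]]
right edge deg -6.94532989651683
force [ 2.58343922  3.90542969 -8.14468869] [0.00222099 0.08829578 0.10724846]
```

Emit:
drive_tool --moves '[0, 0.15, 0, 0.02, 0, 0, 0.3, 0, 0.04, 0, 0, 0.3, 0, 0.04, 0]'

```text
time_s: 10.8
position: [0.5365, 0.0836, 0.107]
ee_rot: [-0.629, 0.778, 0.001, 0.001]
wrist_force: [0.2, 11.9, -8.7]
finger_gap: 0.0149
grasp_force: 59.2
```

```bash
python3 -c "
from ang import *
edge()" | tail -3
```

```text
[2.410e+02 1.003e-01 1.045e-01 8.460e-02]]
right edge deg -8.194420302492421
force [ 1.29494028 12.27478928 -8.71737537] [0.00230845 0.08700163 0.10704296]
```

Blocked at −8.2° with rising force, so it is locked. Hold.

Emit:
drive_tool --moves '[0, 0, 0, 0, 0, 0, 0, 0, 0, 0, 0, 0, 0, 0, 0, 0, 0, 0, 0, 0, 0, 0, 0, 0, 0, 0, 0, 0, 0, 0, 0, 0, 0, 0, 0, 0, 0, 0, 0, 0, 0, 0, 0, 0, 0, 0, 0, 0, 0, 0, 0, 0, 0, 0, 0, 0, 0, 0, 0, 0]'

```text
time_s: 12.05
position: [0.5365, 0.0836, 0.107]
ee_rot: [-0.629, 0.778, 0.0, 0.001]
wrist_force: [1.8, 11.4, -8.1]
finger_gap: 0.0154
grasp_force: 59.2
```

Emit:
drive_tool --moves '[0, 0, 0, 0, 0, 0, 0, 0, 0, 0, 0, 0, 0, 0, 0, 0, 0, 0, 0, 0, 0, 0, 0, 0, 0, 0, 0, 0, 0, 0, 0, 0, 0, 0, 0, 0, 0, 0, 0, 0, 0, 0, 0, 0, 0, 0, 0, 0, 0, 0, 0, 0, 0, 0, 0, 0, 0, 0, 0, 0]'

```text
time_s: 13.25
position: [0.5365, 0.0836, 0.107]
ee_rot: [-0.629, 0.778, 0.0, 0.001]
wrist_force: [0.8, 10.3, -7.3]
finger_gap: 0.0151
grasp_force: 59.2
```

Emit:
drive_tool --moves '[0, 0, 0, 0, 0, 0, 0, 0, 0, 0, 0, 0, 0, 0, 0, 0, 0, 0, 0, 0, 0, 0, 0, 0, 0, 0, 0, 0, 0, 0, 0, 0, 0, 0, 0, 0, 0, 0, 0, 0, 0, 0, 0, 0, 0, 0, 0, 0, 0, 0, 0, 0, 0, 0, 0, 0, 0, 0, 0, 0]'

```text
time_s: 14.45
position: [0.5365, 0.0836, 0.107]
ee_rot: [-0.629, 0.778, 0.0, 0.001]
wrist_force: [1.5, 11.8, -8.7]
finger_gap: 0.0151
grasp_force: 59.2
```

Emit:
drive_tool --moves '[0, 0, 0, 0, 0, 0, 0, 0, 0, 0, 0, 0, 0, 0, 0, 0, 0, 0, 0, 0, 0, 0, 0, 0, 0, 0, 0, 0, 0, 0, 0, 0, 0, 0, 0]'

```text
time_s: 15.15
position: [0.5365, 0.0836, 0.107]
ee_rot: [-0.629, 0.778, 0.0, 0.001]
wrist_force: [1.4, 11.7, -8.2]
finger_gap: 0.0151
grasp_force: 59.2
```

```bash
python3 - <<'E'
from ang import *
edge()
o=get_obs();p=wj(o["position"])
y0,z0=p[1]-.111,p[2]+.019-.036
r=np.hypot(y0,z0);a0=np.arctan2(y0,z0);print(o["time_s"],r,np.degrees(a0))
for a in np.r_[-10:71:5]:
    b=np.radians(a);print(a, ((y0-r*np.sin(b))*100).round(2), (-(r*np.cos(b)-z0)*100).round(2))
E
```

```text
[[2.180e+02 1.026e-01 1.026e-01 1.601e-01]
 [2.190e+02 1.008e-01 1.028e-01 1.570e-01]
 [2.200e+02 9.890e-02 1.030e-01 1.538e-01]
 [2.210e+02 9.900e-02 1.031e-01 1.507e-01]
 [2.220e+02 9.920e-02 1.033e-01 1.475e-01]
 [2.230e+02 1.014e-01 1.035e-01 1.444e-01]
 [2.240e+02 1.016e-01 1.057e-01 1.414e-01]
 [2.250e+02 9.970e-02 1.059e-01 1.382e-01]
 [2.260e+02 9.780e-02 1.061e-01 1.350e-01]
 [2.270e+02 1.000e-01 1.062e-01 1.317e-01]
 [2.280e+02 1.002e-01 1.064e-01 1.285e-01]
 [2.290e+02 9.830e-02 1.066e-01 1.253e-01]
 [2.300e+02 9.840e-02 1.068e-01 1.220e-01]
 [2.310e+02 9.860e-02 1.070e-01 1.187e-01]
 [2.320e+02 9.880e-02 1.071e-01 1.154e-01]
 [2.330e+02 9.680e-02 1.094e-01 1.123e-01]
 [2.340e+02 9.700e-02 1.096e-01 1.090e-01]
 [2.350e+02 9.710e-02 1.098e-01 1.056e-01]
 [2.360e+02 9.090e-02 1.121e-01 1.025e-01]
 [2.370e+02 9.110e-02 1.123e-01 9.910e-02]
 [2.380e+02 9.120e-02 1.104e-01 9.550e-02]
 [2.390e+02 9.350e-02 1.106e-01 9.210e-02]
 [2.400e+02 9.580e-02 1.086e-01 8.850e-02]
 [2.410e+02 1.003e-01 1.045e-01 8.460e-02]]
right edge deg -8.008334269887373
force [ 0.81307682 12.2343682  -8.16771971] [0.00229565 0.0870149  0.1070223 ]
15.2 0.09316275447811433 -14.919031724524315
-10 -0.78 -0.17
-5 -1.59 -0.28
0 -2.4 -0.31
5 -3.21 -0.28
10 -4.02 -0.17
15 -4.81 0.0
20 -5.58 0.25
25 -6.34 0.56
30 -7.06 0.93
35 -7.74 1.37
40 -8.39 1.87
45 -8.99 2.41
50 -9.54 3.01
55 -10.03 3.66
60 -10.47 4.34
65 -10.84 5.07
70 -11.15 5.82
```

Emit:
drive_tool --moves '[0, -0.8, 0, -0.17, 0, 0, -1.6, 0, -0.28, 0, 0, -2.4, 0, -0.31, 0, 0, -3.2, 0, -0.28, 0, 0, -4.0, 0, -0.17, 0, 0, -4.8, 0, 0, 0, 0, -5.6, 0, 0.25, 0, 0, -6.3, 0, 0.56, 0, 0, -7.1, 0, 0.93, 0, 0, -7.7, 0, 1.37, 0, 0, -8.4, 0, 1.87, 0, 0, -9.0, 0, 2.4, 0]'

```text
time_s: 16.4
position: [0.555, 0.1692, 0.0847]
ee_rot: [-0.629, 0.777, -0.001, -0.001]
wrist_force: [-3.5, -1.5, 9.1]
finger_gap: 0.0152
grasp_force: 60.5
```

Emit:
drive_tool --moves '[0, -0.55, 0, 0.6, 0, 0, -0.8, 0, 0.9, 0, 0, -1.05, 0, 1.25, 0, 0, -1.05, 0, 1.25, 0]'

```text
time_s: 16.8
position: [0.5573, 0.1803, 0.0718]
ee_rot: [-0.629, 0.777, -0.001, -0.0]
wrist_force: [-3.5, 2.3, 5.1]
finger_gap: 0.0153
grasp_force: 59.0
```

Emit:
drive_tool --moves '[0, -0.22, 0, 0.35, 0, 0, -0.45, 0, 0.7, 0, 0, -0.6, 0, 0.95, 0, 0, -0.6, 0, 0.95, 0]'

```text
time_s: 17.2
position: [0.5577, 0.1808, 0.0707]
ee_rot: [-0.63, 0.777, -0.003, -0.003]
wrist_force: [-30.0, -24.3, 84.6]
finger_gap: 0.0152
grasp_force: 70.3
```

```bash
python3 -c "
from ang import *
o=get_obs();print(wj(o['position']))
handle('pics/s6.png')"
```

```text
[0.00262286 0.18649257 0.07071513]
160 mid [0.17053195 0.09057011] ext [0.14495078 0.06143319] [0.21496942 0.1252892 ] axis deg 57.02508047115474 hinge ray deg 47.48999372492909
```

View pics/s6.png

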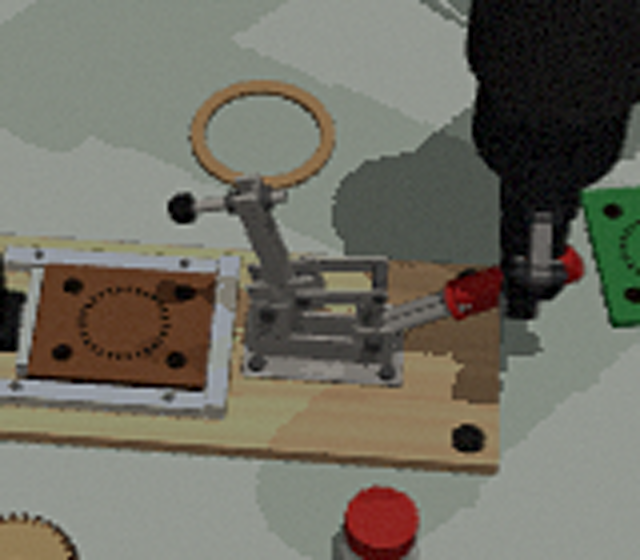

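The clamp is fully open: the arm is standing up and the handle is at about 57° against its stop. The plates are still flush. I'll relax the force, release and retreat upward.

Emit:
drive_tool --moves '[0, 0.3, 0, -0.5, 0, 0, 0.55, 0, -0.9, 0, 0, 0.55, 0, -0.9, 0, 5, 0.55, 0, -0.9, 0, 5, 0.55, 0, -0.9, 0, 5, 0.55, 0, -0.9, 0, 5, 0.55, 0, -0.9, 0, 5, 0.55, 0, -3, 0, 5, 0.55, 0, -6, 0, 5, 0.55, 0, -10, 0, 5, 0.55, 0, -14, 0, 5, 0.55, 0, -14, 0]'

```text
time_s: 18.45
position: [0.5602, 0.1822, 0.2071]
ee_rot: [-0.629, 0.777, -0.001, 0.005]
wrist_force: [0.0, 0.3, 0.3]
finger_gap: 0.0502
grasp_force: 0.0
```

Emit:
drive_tool --moves '[5, -3, 0, -2, 0, 5, -6, 0, -2, 0, 5, -9, 0, -2, 0, 5, -9, 0, -2, 0, 5, -9, 0, -2, 0]'

```text
time_s: 18.95
position: [0.5758, 0.2693, 0.22]
ee_rot: [-0.629, 0.777, 0.0, -0.001]
wrist_force: [0.4, -0.7, 0.5]
finger_gap: 0.0502
grasp_force: 0.0
```

```bash
python3 - <<'E'
from ang import *
handle()
o=get_obs();print(o["time_s"],o["wrist_force"])
im,_=camera("top");cv2.imwrite("pics/t7.png",cv2.resize(im[165:345,210:500,::-1],None,fx=2.7,fy=2.7,interpolation=cv2.INTER_CUBIC))
E
```

```text
329 mid [0.18017323 0.09736128] ext [0.14495078 0.06166343] [0.21496942 0.12852315] axis deg 54.52111656417753 hinge ray deg 48.42483050994953
19.0 [0.20478229 0.21559786 1.14538931]
```

View pics/t7.png

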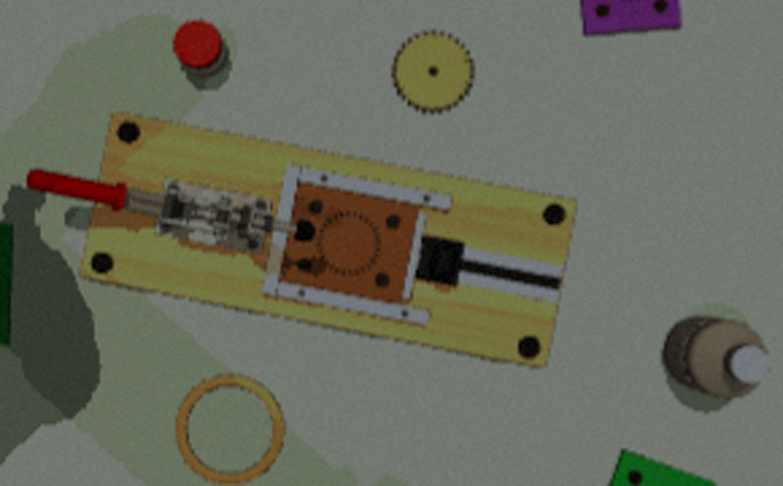

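The plates are flush between pusher and fence, the handle is open at about 55°, the bystanders look undisturbed, and the robot is clear.

```bash
python3 -c "
from cell import *
print(finish_job())"
```

```text
the job is handed in; nothing more can be done
None
```

I handed the job in at about 19 s: the stop pushed both plates flush to the fence, and the clamp stayed locked for over four seconds before I swung it fully open. The final pictures show the plates still flush and the bottle, jar, gear and hoop undisturbed, but the interface gave no verdict.

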